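# Press a lamp plug home in a clay lantern with the ratchet press

### The job

Turn the ratchet press's knob clockwise, taking fresh grips while the pawl holds it, until the ram has driven the wooden plug fully home in the clay lantern's neck (you will feel the knob go firm), and bear on it there with about 24 N for half a second, never over 36 N or the clay splits. Then throw the ball-ended pawl right over so that it stays clear of the ratchet wheel, and only then turn the knob back to its stop and leave everything so. Never force the wheel back against the pawl, and do not knock the wares and tools standing around.

Things in the scene. Friction and masses are not known exactly. Their poses are not given: they have to be found in the camera images.
- press: The bench press, fixed to the table: steel base 135 x 430 mm, grey housing 104 x 104 mm, 60 mm high. Origin on the table under the knob's axis. Its y axis runs along the ram, from lantern towards pawl: the ram advances to -y. The clay lantern (68 mm thick, axis 48 mm high) lies at y -130 to -270 mm, x 14 mm.
- knob_grip (a point): Black winged knob on top of the press: bar 52 mm long, 13 mm thick, 34 mm tall. The point lies on its upright axis, 139 mm above the table; the wing reaches from 19 mm below it to 15 mm above. The wheel's teeth under it top out 63 mm below the point. x axis along the wing (at the start along the press's x), y across it, z up.
- knob (a joint): Turn of the knob, rad, growing clockwise seen from above; the ram advances 14 mm per rad. 0 = back stop, 2.9 = end of travel; a click every 0.35 rad. Knob friction 0.04 N m; driving the plug adds 0.07 N m; each 10 N between nose and plug costs 0.14 N m at the knob. Pawl on: it turns back less than a tooth. Pawl off: it turns freely and stays, unless the squeezed nose pushes it back.
- knob_wheel: Toothed steel ratchet wheel, 92 mm across, 18 teeth, fixed under the knob and turning with it. Origin on the knob's axis, 62 mm above the table, axes as the knob's.
- pawl (a joint): Swing of the pawl, rad: about 0 with the beak down between teeth, up to 0.06 on their crests; grows as the ball handle is pushed away from the knob, along the press's +y. Past about 0.8 it falls over by its own weight to its stop at 1.35 and stays; short of that it falls back. Thrown off, its bar stands up steeply, to 190 mm above the table, 87 mm from the knob's axis.
- pawl_ball (a point): Centre of the 24 mm steel ball on the pawl's handle, 46 mm from the pivot; at the start 38 mm along the press's x and 80 mm along its y from the knob's axis, 132 mm above the table, with free space all round. Pushed 56 mm along the press's +y (rising 4 mm midway, ending at 118 mm height) it is at its thrown-off stop. Needs under 1 N unloaded, up to 12 N to break loose under load.
- pawl_arm: The pawl's steel beak, 8 x 3.5 mm, on a bar 100 mm long that lies level over the wheel's rim. The origin is at the pawl's pivot: 38 mm along the press's x, 100 mm along its y from the knob's axis, 90 mm above the table.
- nose: Round sprung rubber nose of the ram, 28 mm across, 48 mm above the table; its flat face, at the origin, looks to the press's -y and starts 5 to 11 mm from the plug's head. It springs in by up to 10 mm, 7 N per mm.
- plug: Turned wooden plug in the lantern's neck, head 32 mm across. Origin at the centre of the head's outer face; slides to the press's -y with 5 N friction. It starts 0 to 6 mm in and is home 6 to 24 mm deeper (17 to 29 mm of ram travel from the back stop), where it meets a hidden shoulder; each hand-made neck differs and the head stays proud of the mouth, so home can only be felt.
- spare_plug: Bystander: a spare wooden plug, 22 mm thick, 55 mm tall, standing robot-side of the lantern. Origin under its centre.
- brush: Bystander: a brush, 170 mm long, lying beyond the lantern.
- cup: Bystander: a white cup, 68 mm wide, 62 mm tall, beyond the knob. Origin under its centre.
- bowl: Bystander: a blue bowl, 130 mm wide, at the left. Origin under its centre.
- mug: Bystander: a clay mug, 85 mm tall, far left. Origin under its centre.
- toadstool_house: Bystander: a ceramic toadstool house, 90 mm tall, far right. Origin under its centre.
- small_lantern: Bystander: a dark lantern, 145 mm tall, at the right near the robot. Origin under its centre.

How it is judged:
On the way, in this order (a step that is already met when the one before it is completed fails the run):
1. the ram's nose bears on the plug, driven home, with more than 15 N for 0.3 s (contact force between nose and plug above 15 N and distance of plug from where it was at the start of the episode above 0.004 m), for 0.3 s.
2. the pawl is thrown off and stays off while the ram is still forward (value of joint pawl above 1.1 rad and value of joint knob above 0.7 rad), for 0.3 s.
At the end, for the whole second after the job is handed in: The plug stays driven in (at least 4 mm from where it was), the knob is back within 0.15 rad of its back stop and at rest, the pawl is thrown off (beyond 1.1 rad) (value of joint knob below 0.15 rad and value of joint pawl above 1.1 rad and distance of plug from where it was at the start of the episode above 0.004 m and velocity of joint knob between -0.05 and 0.05 rad/s); the robot touches nothing.
It fails at once if the nose presses the plug with more than 36 N (the clay splits) (contact force between nose and plug above 36 N).
It fails at once if the wheel is forced back against the pawl with more than 40 N at the beak (contact force between pawl_arm and knob_wheel above 40 N).
It fails at once if a ware or tool standing around is knocked more than 30 mm (distance of any of spare_plug, brush, cup, bowl, mug, toadstool_house, small_lantern from where it was at the start of the episode above 0.03 m).
It also fails if it takes over 72 s, if anything falls off the work surface, if the arm or the gripper's body presses on something with over 40 N, if the wrist force passes 120 N, or if a joint passes its speed limit or range.

### The arm

A 6-joint arm with a two-finger parallel gripper is mounted at the origin on the work surface. World frame = base frame: x ahead of the robot, y to its left, z up, the work surface at z = 0. Lengths are in m, angles in rad, forces in N, time in s.
With the tool pointing down it reaches from about 0.275 to 0.875 m from the base axis. Payload 12.5 kg.
Tool frame: the origin (TCP) lies at the very end of the fingers, on their centre line; the grasp point (between the pads) lies 19 mm behind it; z points along the fingers, y is the line along which they close (so a half turn about z gives the same grasp; the last joint's range is limited). The gripper opens to 85 mm and grips with 20 to 120 N. Pads are 22 mm wide; open, the fingers measure 114 mm over their backs; the gripper's body (76 mm by 85 mm) begins 54 mm behind the grasp point. The pads swing forward as they close: fully open they stand 13 mm farther back than shut.
Start: joints at [1.096, 0.351, 1.652, -0, 1.139, -0.085], TCP at [0.209, 0.509, 0.231] pointing down, gripper open.
Joint ranges: [-2.75, 2.75], [-0.79, 2.1], [0.01, 2.65], [-1.57, 4.71], [0.07, 3.14], [-2.87, 2.87]. Speed limits (rad/s): [2.22, 2.22, 2.79, 3.14, 3.14, 3.14].

### API

Orientations are given as a 3x3 rotation matrix whose columns are the frame's x, y, z axes.
In Python, from bench import manip gives the robot as it stands. Calls block until the motion is done:
- manip.move_ptp(position, orientation): joint-space move of the TCP to a pose.
- manip.move_l(position, attitude=None, max_speed=0.15): straight line of the TCP; attitude=None keeps the orientation; max_speed is the mean speed in m/s.
- manip.move_j(angles): joint-space move.
- manip.set_gripper(opening, effort=None): opening from 0.0 (shut) to 1.0 (fully open); effort is the grip in N (None keeps the last); returns when the fingers have stopped.
- manip.dwell(seconds).
- manip.inverse_kinematics(position, orientation): joint angles nearest the present ones, or None.
- manip.grab_frame(name): name is "scene" or "top"; returns (picture, depth): 400x640x3 uint8, red, green, blue; 400x640 float32, m along the optical axis (not along the pixel's ray), 0 where there is no reading.
- manip.get_calibration(name): a dict with "camera_matrix" (3x3 intrinsics, pixels), "k1" (the pictures are not rectified: a ray, as slopes to the right and down, at radius r is drawn at 1 + k1 r^2 times it, then the intrinsics apply), "R" (3x3) and "t" (3): a world point X has camera coordinates R X + t. Camera axes: x right, y down, z forward; pixel columns grow to the right and rows downward; lengths in m; the calibration is good to about 2 mm. A picture is of the moment at which its call begins. get_calibration takes no time and is no camera call.
A pose or a line that the arm cannot do raises manip.Unreachable and nothing moves.
- manip.sign_off(): hands the job in; it is judged then, once.
Trained networks look in the newest picture that a camera, given by its name, has taken for a name from the list of things; names that differ only in an ending like _2 or _b are one class to them, and where a whole thing is asked for, a point or a joint stands for the part that bears it (a point fixed in the world has none). Each returns a list of dicts, best first, with "confidence" (0 to 1); they miss things now and then, are a little off and sometimes report something else, mostly with a low value. They report only what shows in the picture. A call takes as long as a camera call.
- manip.look_for(camera, name): "at" ([x, y, z] in m, in world coordinates, good to about 4 mm: the middle of the surface that is visible of it).
Readings, each from a call of its own:
- manip.current_time(): time.
- manip.current_qpos(): joint angles.
- manip.current_joint_vel(): joint speeds.
- manip.current_joint_torque(): joint torques, N m.
- manip.current_ee_pos(): TCP position.
- manip.current_tcp_rot(): TCP orientation.
- manip.current_force(): force on the tool from outside, world axes, zero at the start.
- manip.current_ft_torque(): the same for the moment, N m.
- manip.current_grip_width(): opening from 0.0 (shut) to 1.0 (fully open).
- manip.current_grip_force(): force on a finger pad.
Only numpy, scipy, OpenCV 4.12 (cv2) and the standard library are available. Lean on these libraries where they do the work, as an engineer would, in place of code of your own. Each camera call takes 0.05 s, during which the arm holds its last target. There are 200 camera calls.

## Working session

There is one attempt and no reset: what is moved stays moved. The work goes in short steps, each a Python script; the robot and the scene stay as the last script left them, time stands still between calls to the robot, and variables do not carry over. Pictures are saved under pics/ and viewed, at most 10 in all, crops included, and the job is handed in when it is done.

```bash
mkdir -p pics; ls; python3 - <<'E'
from bench import manip as m
import cv2,numpy as np
for c in("scene","top"):
    p,d=m.grab_frame(c); cv2.imwrite(f"pics/{c}0.png",p[:,:,::-1]); np.savez(f"{c}0.npz",p=p,d=d)
    k=m.get_calibration(c); print(c,np.round(k["camera_matrix"],1).tolist(),k["k1"],np.round(k["R"],3).tolist(),np.round(k["t"],3))
    for n in("press","knob_grip","pawl_ball","knob_wheel","nose","plug","cup","spare_plug"):
        print(n,[(np.round(r["at"],3).tolist(),round(r["confidence"],2)) for r in m.look_for(c,n)[:2]])
print(m.current_time())
E
```

```text
pics
scene [[416.7, 0.0, 320.6], [0.0, 416.7, 204.5], [0.0, 0.0, 1.0]] -0.054185531847403615 [[0.221, 0.975, -0.009], [0.538, -0.13, -0.833], [-0.813, 0.179, -0.554]] [-0.109 -0.221  1.58 ]
press [([0.615, -0.091, 0.037], 0.72)]
knob_grip [([0.561, -0.018, 0.073], 0.91)]
pawl_ball [([0.565, 0.066, 0.088], 0.54), ([0.658, 0.103, 0.041], 0.28)]
knob_wheel [([0.557, -0.021, 0.073], 0.72)]
nose []
plug []
cup [([0.658, 0.104, 0.042], 0.91)]
spare_plug [([0.499, -0.167, 0.044], 0.47)]
top [[413.6, 0.0, 318.8], [0.0, 413.6, 195.6], [0.0, 0.0, 1.0]] -0.05240205956288524 [[-0.007, -1.0, 0.018], [-0.996, 0.005, -0.09], [0.09, -0.018, -0.996]] [-0.037  0.585  1.377]
press [([0.585, -0.081, 0.011], 0.74), ([0.65, 0.106, 0.015], 0.52)]
knob_grip [([0.549, -0.016, 0.076], 0.8)]
pawl_ball [([0.56, 0.068, 0.093], 0.43), ([0.708, -0.065, 0.018], 0.34)]
knob_wheel [([0.548, -0.012, 0.067], 0.62)]
nose [([0.546, -0.014, 0.066], 0.53)]
plug [([0.604, -0.11, 0.062], 0.65), ([0.546, -0.014, 0.071], 0.34)]
cup [([0.65, 0.107, 0.016], 0.56)]
spare_plug [([0.488, -0.162, 0.057], 0.54)]
0.9
```

```bash
python3 - <<'E'
import cv2
a=cv2.imread("pics/scene0.png");b=cv2.imread("pics/top0.png")
cv2.imwrite("pics/a.png",cv2.resize(a,(800,500)))
cv2.imwrite("pics/b.png",cv2.resize(b[100:250,220:420],(800,600),interpolation=cv2.INTER_CUBIC))
cv2.imwrite("pics/c.png",cv2.resize(a[120:270,250:450],(800,600),interpolation=cv2.INTER_CUBIC))
E
```

```text
(no output)
```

View pics/a.png

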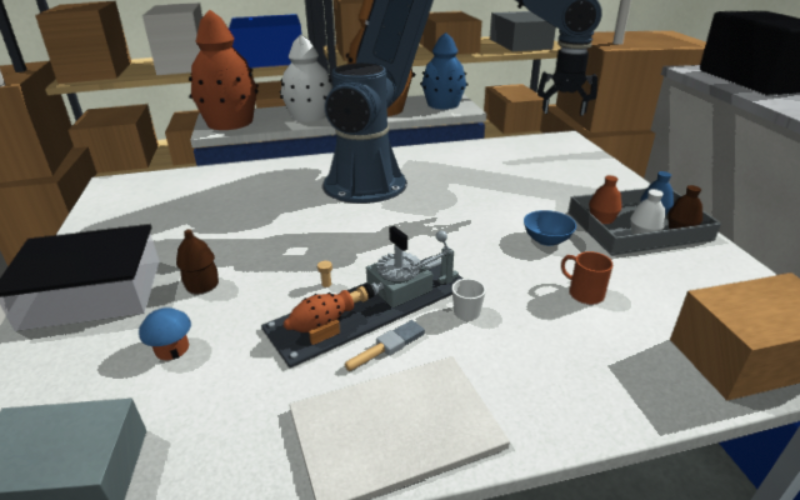

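View pics/b.png

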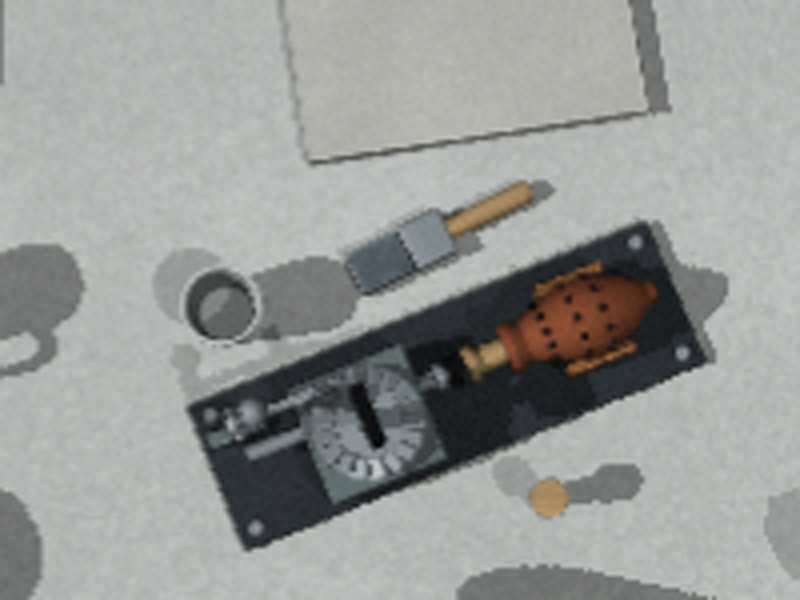

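View pics/c.png

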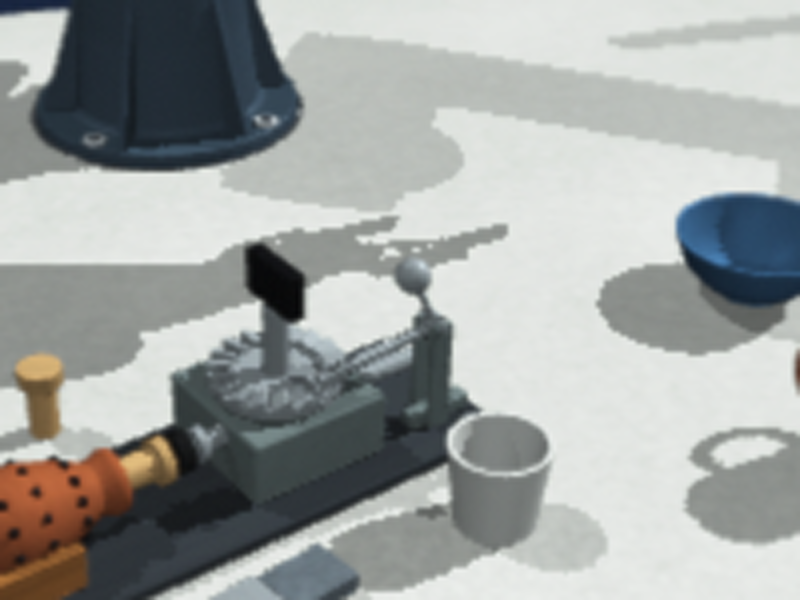

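Scene view: the press is mid-table, with the knob centre at about (319,190) px and the ball at (353,189). In the top view the knob is at about (312,203.5) and the ball at (282,203.5). The cup stands beyond the pawl end. Next I triangulate these.

```bash
cat > h.py <<'E'
from bench import manip as m
import numpy as np,cv2
def ray(c,uv):
    k=m.get_calibration(c);R=np.array(k["R"]);t=np.array(k["t"])
    q=cv2.undistortPoints(np.array([[uv]],float),np.array(k["camera_matrix"]),np.array([k["k1"],0,0,0]))[0,0]
    d=R.T@np.array([q[0],q[1],1]);return -R.T@t,d/np.linalg.norm(d)
def tri(a,b):
    o1,d1=ray("scene",a);o2,d2=ray("top",b)
    s=np.linalg.lstsq(np.c_[d1,-d2],o2-o1,rcond=None)[0]
    p,q=o1+s[0]*d1,o2+s[1]*d2;return (p+q)/2,np.linalg.norm(p-q)
def onz(c,uv,z):
    o,d=ray(c,uv);return o+d*(z-o[2])/d[2]
E
python3 - <<'E'
from h import *
np.set_printoptions(precision=4,suppress=True)
S=lambda x,y:(250+(x-1.5)/4,120+(y-1.5)/4)
T=lambda x,y:(220+(x-1.5)/4,100+(y-1.5)/4)
print("knob",tri(S(275,281),T(368,414)))
print("ball",tri(S(413,275),T(250,412)))
C=[onz("top",T(*p),.012)for p in((190,408),(250,548),(710,360),(650,222))]
for c in C:print(c)
y=(C[0]+C[1]-C[2]-C[3]);print("base y dir",y/np.linalg.norm(y),np.linalg.norm(y)/2,np.linalg.norm(C[0]-C[1]),np.linalg.norm(C[3]-C[2]))
d=np.load("top0.npz");k=d["p"].astype(int)[190:220,300:325];dd=d["d"][190:220,300:325]
dk=(k.sum(2)<90); vs,us=np.nonzero(dk)
P=np.array([onz("top",(u+300,v+190),.154) for v,u in zip(vs,us)])
# dark knob pixels, fit box at its top
w=cv2.minAreaRect(P[:,:2].astype(np.float32)*1000);print("wing px",len(P),P.mean(0),w,np.median(dd[dk]))
print(k.sum(2)[::3,::2])
E
```

```text
knob (array([ 0.5513, -0.0167,  0.1375]), np.float64(0.0016695255456095847))
ball (array([0.5535, 0.0747, 0.1302]), np.float64(0.0037726842690745115))
[0.5664 0.1362 0.012 ]
[0.4469 0.0848 0.012 ]
[ 0.6055 -0.3112  0.012 ]
[ 0.7262 -0.2618  0.012 ]
base y dir [-0.3721  0.9282  0.    ] 0.42773344742982283 0.13005658539149645 0.1305195721063694
wing px 61 [ 0.551  -0.0207  0.154 ] ((546.1109619140625, -29.291534423828125), (49.33111572265625, 89.50355529785156), 89.54154968261719) 1.2729158
[[119 124 118 113 138 225 294 304 304 304 309 122  76]
 [121 199 240 292 284 238 336 301 335 276 210 198  67]
 [235 216 238 218  97  49 258 267 351 310 374 291 200]
 [179 197 150 202  73  55 230 376 416 328 351 337 316]
 [310 237 309 254 170  50  49 249 284 276 237 276 248]
 [336 326 332 359 366 168  56 123 274 278 226 253 251]
 [352 347 294 432 421 403  57  47 357 424 407 414 401]
 [337 336 368 406 439 430 273  24 360 389 421 316 335]
 [321 394 280 416 337 357 404 399 432 459 278 387 194]
 [289 305 371 429 239 525 249 590 318 437 255 178 159]]
```

```bash
cat >> h.py <<'E'
YAW=0.381; K=np.array([0.5503,-0.0165])
px=np.array([np.cos(YAW),np.sin(YAW),0]);py=np.array([-np.sin(YAW),np.cos(YAW),0])
def down(a,s=1):
    y=s*np.array([-np.sin(a),np.cos(a),0]);z=np.array([0,0,-1.]);return np.c_[np.cross(y,z),y,z]
def st(tag=""):
    print(tag,round(m.current_time(),2),"q",np.round(m.current_qpos(),3),"p",np.round(m.current_ee_pos(),4),"F",np.round(m.current_force(),1),"M",np.round(m.current_ft_torque(),3),"g",round(m.current_grip_width(),3),round(m.current_grip_force(),1),flush=True)
E
python3 - <<'E'
from h import *
P=[*K,0.26]
for s in(1,-1):
    for a in (0,-1.2,-2.4): print(s,a,m.inverse_kinematics(P,down(YAW+a,s)))
st()
c=[(m.inverse_kinematics(P,down(YAW,s)),s) for s in(1,-1)]
c=[(q,s) for q,s in c if q is not None and q[5]<0.3]
print(c)
q,s=c[0]
m.move_ptp(P,down(YAW,s)); st("above")
m.move_l([*K,0.20]);st("t1")
for n in("knob_grip","pawl_ball"):
  for cam in("scene","top"):
    p,_=m.grab_frame(cam);cv2.imwrite(f"pics/{cam}1.png",p[:,:,::-1])
p=cv2.imread("pics/scene1.png");cv2.imwrite("pics/d.png",cv2.resize(p[60:260,220:460],(720,600),interpolation=cv2.INTER_CUBIC))
E
```

```text
1 0 [-1.14536816e-01  3.23500881e-01  1.61618250e+00 -4.44089210e-16
  1.20190928e+00 -2.06633314e+00]
1 -1.2 [-1.14536816e-01  3.23500881e-01  1.61618250e+00 -4.44089210e-16
  1.20190928e+00 -8.66333142e-01]
1 -2.4 [-1.14536816e-01  3.23500881e-01  1.61618250e+00 -4.44089210e-16
  1.20190928e+00  3.33666858e-01]
-1 0 [-1.14536816e-01  3.23500881e-01  1.61618250e+00 -4.44089210e-16
  1.20190928e+00  1.07525951e+00]
-1 -1.2 [-1.14536816e-01  3.23500881e-01  1.61618250e+00 -4.44089210e-16
  1.20190928e+00  2.27525951e+00]
-1 -2.4 [-1.14536816e-01  3.23500881e-01  1.61618250e+00 -4.44089210e-16
  1.20190928e+00 -2.80792580e+00]
 0.9 q [ 1.096  0.351  1.652  0.     1.139 -0.085] p [0.209  0.5088 0.2313] F [0.5 0.1 0.5] M [0.037 0.06  0.028] g 0.998 0.0
[(array([-1.14536816e-01,  3.23500881e-01,  1.61618250e+00, -4.44089210e-16,
        1.20190928e+00, -2.06633314e+00]), 1)]
above 3.14 q [-0.114  0.323  1.616  0.     1.202 -2.066] p [ 0.5503 -0.0159  0.26  ] F [-0.3  0.3 -0.6] M [ 0.01  -0.01  -0.072] g 1.0 0.0
t1 3.69 q [-0.114  0.386  1.682 -0.     1.073 -2.066] p [ 0.5506 -0.0163  0.2006] F [ 0.   0.7 -0.3] M [-0.008 -0.004 -0.02 ] g 0.998 0.0
```

View pics/d.png

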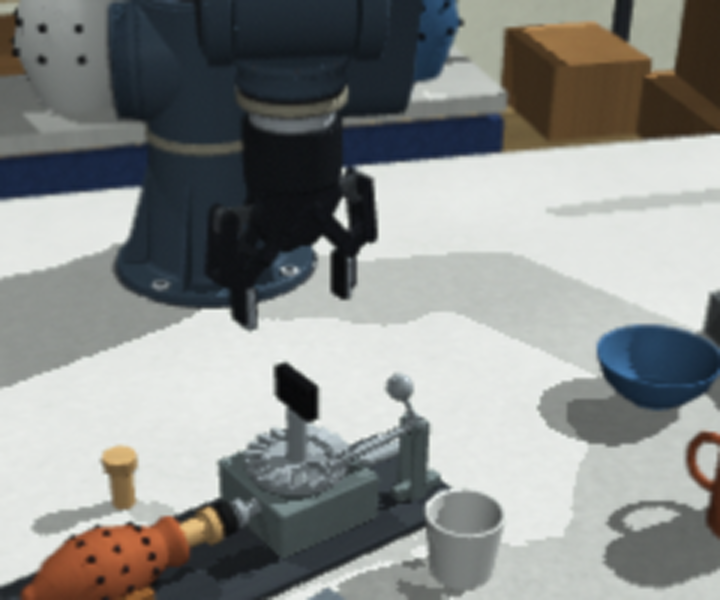

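The gripper straddles the knob (wing at about (297,392) in the crop) with its fingers across it. Joint 6 can turn far enough on a single grip. Descending and gripping.

```bash
python3 - <<'E'
from h import *
m.move_l([*K,0.122],max_speed=0.08);st("down")
m.set_gripper(0.0,40);st("grip")
for i in range(4): m.dwell(0.05);st()
m.move_j(m.current_qpos()); st("tmove0")
q=np.array(m.current_qpos());q[5]+=0.1
m.move_j(q);st("turn .1")
E
```

```text
down 5.02 q [-0.115  0.489  1.745 -0.     0.907 -2.066] p [ 0.5506 -0.0165  0.1225] F [-0.7 -0.   0.2] M [-0.017  0.02   0.019] g 1.002 0.0
grip 5.67 q [-1.140e-01  4.890e-01  1.746e+00  1.000e-03  9.070e-01 -2.066e+00] p [ 0.55   -0.0158  0.1222] F [-2.9  5.3  3.9] M [0.649 0.296 0.   ] g 0.148 40.3
 5.72 q [-1.140e-01  4.890e-01  1.746e+00  1.000e-03  9.070e-01 -2.066e+00] p [ 0.5501 -0.0158  0.1222] F [-3.6  5.2  3.5] M [0.68  0.377 0.027] g 0.147 40.2
 5.78 q [-1.140e-01  4.890e-01  1.746e+00  1.000e-03  9.070e-01 -2.066e+00] p [ 0.55   -0.0158  0.1222] F [-2.2  5.6  4.8] M [ 0.657  0.347 -0.039] g 0.147 40.2
 5.83 q [-1.140e-01  4.890e-01  1.746e+00  1.000e-03  9.070e-01 -2.066e+00] p [ 0.5501 -0.0158  0.1222] F [-2.7  4.8  3.2] M [ 0.62   0.314 -0.013] g 0.148 40.2
 5.88 q [-1.140e-01  4.890e-01  1.746e+00  1.000e-03  9.070e-01 -2.066e+00] p [ 0.55   -0.0158  0.1222] F [-2.1  6.1  3.9] M [ 0.656  0.322 -0.046] g 0.144 40.2
tmove0 6.12 q [-1.140e-01  4.890e-01  1.746e+00  1.000e-03  9.070e-01 -2.066e+00] p [ 0.55   -0.0158  0.1222] F [-0.7  1.1  0.6] M [-0.002  0.028 -0.034] g 0.146 40.1
turn .1 6.38 q [-1.140e-01  4.890e-01  1.746e+00  1.000e-03  9.070e-01 -1.969e+00] p [ 0.55   -0.0158  0.1222] F [-0.4  1.3  0. ] M [-0.082  0.085  0.015] g 0.145 40.0
```

```bash
cat >> h.py <<'E'
def meas(n=8):
    A=[]
    for _ in range(n):
        m.dwell(0.02);A.append([*m.current_force(),m.current_ft_torque()[2],m.current_joint_torque()[5],m.current_qpos()[5]])
    return np.mean(A,0)
E
python3 - <<'E'
from h import *
q=np.array(m.current_qpos());q[5]=-1.966
np.savetxt("q0.txt",q)
r=meas();print(np.round(r,3))
b=r[3:5]
T=[]
while q[5]<-2.066+1.9:
    a=q[5]+2.066
    q[5]+=0.1 if a<1.0 else 0.05
    m.move_j(q); r=meas(); T.append(r[3])
    print(round(q[5]+2.066,3),np.round(r,3),flush=True)
    if abs(r[3]-b[0])>0.17 or abs(r[4]-b[1])>0.25 or np.linalg.norm(r[:3])>15: break
print(m.current_time())
E
```

```text
[-0.733  1.251  0.375 -0.038  0.11  -1.969]
0.2 [-0.692  0.592  0.24  -0.02   0.097 -1.87 ]
0.3 [-0.552 -0.064  0.313 -0.015  0.097 -1.77 ]
0.4 [-0.538 -0.588  0.488  0.002  0.102 -1.67 ]
0.5 [-0.705 -1.353  0.228  0.042  0.158 -1.57 ]
0.6 [-0.757 -2.088  0.561  0.047  0.152 -1.47 ]
0.7 [-0.955 -2.866  0.843  0.038  0.157 -1.37 ]
0.8 [-1.264 -4.094  0.716  0.067  0.158 -1.27 ]
0.9 [-1.679 -4.741  0.922 -0.008  0.099 -1.169]
1.0 [-1.623e+00 -5.067e+00  9.270e-01  3.000e-03  8.600e-02 -1.069e+00]
1.05 [-1.761 -4.963  1.229  0.012  0.062 -1.019]
1.1 [-2.02  -5.047  1.447  0.035  0.062 -0.969]
1.15 [-1.68  -5.048  1.349  0.026  0.062 -0.919]
1.2 [-1.986 -5.426  1.034  0.04   0.062 -0.869]
1.25 [-1.890e+00 -5.512e+00  1.510e+00  2.000e-03  5.700e-02 -8.190e-01]
1.3 [-2.15  -5.608  1.251  0.025  0.056 -0.769]
1.35 [-2.406 -5.685  1.302  0.022  0.055 -0.719]
1.4 [-2.632 -5.493  1.819  0.03   0.062 -0.669]
1.45 [-2.457 -5.71   1.494  0.012  0.062 -0.619]
1.5 [-2.463 -5.912  1.783  0.017  0.062 -0.569]
1.55 [-2.704 -5.942  1.58   0.023  0.062 -0.519]
1.6 [-2.708 -5.565  1.7    0.014  0.057 -0.469]
1.65 [-2.761 -5.62   1.919  0.025  0.056 -0.419]
1.7 [-2.817 -5.912  2.062  0.021  0.055 -0.369]
1.75 [-3.094 -5.78   1.994  0.028  0.061 -0.319]
1.8 [-3.443 -5.934  2.02   0.065  0.092 -0.269]
1.85 [-3.278 -5.676  2.262  0.112  0.157 -0.219]
1.9 [-3.214 -5.981  2.397  0.187  0.222 -0.169]
16.8583
```

```bash
python3 - <<'E'
from h import *
q=np.loadtxt("q0.txt");q[5]=-2.066+1.9
for a in (1.93,1.96,1.99):
    q[5]=a-2.066; m.move_j(q); r=meas(6); print(a,np.round(r,3),flush=True)
    if r[3]>0.36: break
m.dwell(0.6); r=meas();print("held",np.round(r,3),m.current_time())
E
```

```text
1.93 [-3.656 -5.674  2.264  0.219  0.253 -0.139]
1.96 [-3.25  -6.106  1.948  0.249  0.284 -0.109]
1.99 [-3.474 -6.134  2.647  0.29   0.323 -0.079]
held [-3.67  -5.833  2.13   0.291  0.293 -0.079] 18.6417
```

```bash
python3 - <<'E'
from h import *
q=np.loadtxt("q0.txt");q[5]=2.01-2.066
m.move_j(q); m.dwell(0.6);r=meas();print("held",np.round(r,3))
a=2.01
while a>1.70:
    a-=0.02;q[5]=a-2.066; m.move_j(q); r=meas(4); print(round(a,2),np.round(r[3:],3),flush=True)
    if r[3]<0.0: break
print(m.current_time())
E
```

```text
held [-3.664 -5.825  2.478  0.313  0.318 -0.059]
1.99 [ 0.372  0.356 -0.08 ]
1.97 [ 0.354  0.33  -0.1  ]
1.95 [ 0.346  0.3   -0.12 ]
1.93 [ 0.283  0.276 -0.139]
1.91 [ 0.283  0.249 -0.159]
1.89 [ 0.253  0.223 -0.179]
1.87 [ 0.231  0.197 -0.199]
1.85 [ 0.23   0.172 -0.219]
1.83 [ 0.15   0.146 -0.239]
1.81 [ 0.131  0.12  -0.259]
1.79 [ 0.125  0.094 -0.279]
1.77 [ 0.097  0.068 -0.299]
1.75 [ 0.052  0.042 -0.319]
1.73 [ 0.074  0.017 -0.339]
1.71 [-0.245 -0.275 -0.359]
24.375
```

Held at about 25 N, and the pawl caught on easing back. Next I relieve the knob, release, and grip the ball with the fingers straddling it in the press's x, so that the bar can swing up between them. Then I swing it along its arc.

```bash
python3 - <<'E'
from h import *
q=np.loadtxt("q0.txt");q[5]=1.725-2.066
m.move_j(q); st("relieved")
m.set_gripper(0.5,40)
p=np.array(m.current_ee_pos());m.move_l([p[0],p[1],0.215]);st("up")
B=np.array([0.5546,0.0737]);R=down(YAW-np.pi/2,1)
m.move_ptp([*B,0.215],R);st("over ball")
for c in("scene","top"):
    im,_=m.grab_frame(c);cv2.imwrite(f"pics/{c}2.png",im[:,:,::-1])
a=cv2.imread("pics/scene2.png")[80:240,240:440];b=cv2.imread("pics/top2.png")[120:280,220:420]
cv2.imwrite("pics/e.png",cv2.resize(np.hstack([a,b]),(800,320),interpolation=cv2.INTER_CUBIC))
E
```

```text
relieved 24.62 q [-1.140e-01  4.880e-01  1.746e+00  1.000e-03  9.080e-01 -3.440e-01] p [ 0.5497 -0.016   0.1222] F [-2.8 -6.3  1.9] M [-1.104  0.577 -0.002] g 0.146 40.3
up 25.79 q [-1.130e-01  3.700e-01  1.670e+00  1.000e-03  1.104e+00 -3.400e-01] p [ 0.5496 -0.0155  0.2141] F [ 0.9  1.3 -0.3] M [ 0.009 -0.002  0.049] g 0.505 0.0
over ball 26.24 q [ 0.05   0.387  1.645 -0.     1.112 -0.332] p [0.5541 0.0744 0.2139] F [-1.1 -0.7 -0.6] M [-0.024 -0.006  0.005] g 0.5 0.0
```

View pics/e.png

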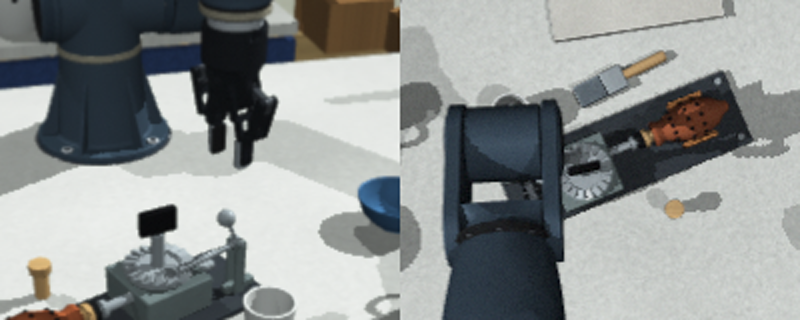

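The knob is now turned with its wing along the ram, the plug is further in, and the gripper is above the ball at about (227,217). Descending to grip and swing it.

```bash
python3 - <<'E'
from h import *
B=np.array([0.5546,0.0737])
m.move_l([*B,0.115],max_speed=0.08);st("at ball")
m.set_gripper(0.0,30);st("grip")
q=np.array(m.current_qpos());m.move_j(q);st("relax")
p0=np.array(m.current_ee_pos());t0=np.arctan2(42,-20);r=0.0465
for th in np.arange(0.15,1.31,0.15):
    t=t0-th
    d=py*r*(np.cos(t)-np.cos(t0))+np.array([0,0,r*(np.sin(t)-np.sin(t0))])
    m.move_l(p0+d,max_speed=0.06)
    print(round(th,2),np.round(m.current_force(),1),round(m.current_grip_width(),3),flush=True)
    if np.linalg.norm(m.current_force())>25: break
im,_=m.grab_frame("scene");cv2.imwrite("pics/f.png",cv2.resize(im[60:220,260:460,::-1],(500,400),interpolation=cv2.INTER_CUBIC))
st()
E
```

```text
at ball 27.74 q [ 0.049  0.513  1.726  0.     0.902 -0.332] p [0.5549 0.0737 0.1155] F [-0.4  0.  -0.3] M [-0.009  0.029  0.02 ] g 0.501 0.0
grip 28.06 q [ 0.049  0.512  1.726 -0.     0.903 -0.332] p [0.5547 0.0736 0.1155] F [-1.8 -1.3  5.7] M [-0.223  0.309 -0.002] g 0.258 29.2
relax 28.31 q [ 0.049  0.512  1.726 -0.     0.903 -0.332] p [0.5547 0.0736 0.1155] F [-2.2  0.   2.6] M [-0.106  0.293  0.051] g 0.258 29.6
0.15 [-0.5 -2.5 -0.2] 0.256
0.3 [ 0.7 -1.9 -1.4] 0.258
0.45 [ 0.1 -2.4 -3. ] 0.252
0.6 [ 0.  -2.4 -0.5] 0.258
0.75 [-2.2 -2.7  1.6] 0.255
0.9 [-1.9 -2.7  3.1] 0.253
1.05 [-3.2 -1.4  3.2] 0.254
1.2 [-3.1 -2.   2.8] 0.258
 30.49 q [ 0.139  0.508  1.759 -0.     0.874 -0.242] p [0.5354 0.1216 0.1075] F [-3.7 -1.5  3.1] M [-0.303  0.474 -0.042] g 0.255 31.4
```

View pics/f.png

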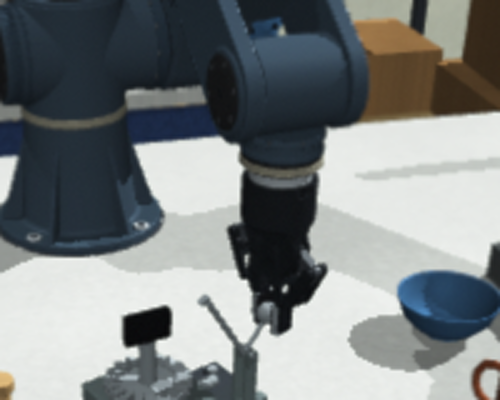

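The bar stands up and the ball is in the grip. Releasing, then checking that the pawl stays over before taking the knob again.

```bash
python3 - <<'E'
from h import *
m.set_gripper(0.55,30)
p=np.array(m.current_ee_pos());m.move_l([p[0],p[1],0.24]);st("up")
k=[0.5495,-0.0165]
m.move_ptp([*k,0.24],down(YAW-1.725,1));st("over knob")
m.dwell(0.3)
for c in("scene","top"):
    im,_=m.grab_frame(c);cv2.imwrite(f"pics/{c}3.png",im[:,:,::-1])
print([(np.round(r["at"],3),r["confidence"]) for r in m.look_for("scene","pawl_ball")[:2]])
a=cv2.imread("pics/scene3.png")[80:240,240:440];b=cv2.imread("pics/top3.png")[120:280,220:420]
cv2.imwrite("pics/g.png",cv2.resize(np.hstack([a,b]),(800,320),interpolation=cv2.INTER_CUBIC))
E
```

```text
up 31.89 q [ 0.139  0.341  1.645 -0.     1.156 -0.242] p [0.5351 0.1217 0.2391] F [-0.3  0.2 -0.4] M [-0.016  0.037 -0.028] g 0.55 0.0
over knob 32.51 q [-0.115  0.342  1.643  0.     1.158 -0.341] p [ 0.5493 -0.0168  0.2394] F [ 0.2 -1.  -0.1] M [ 0.044 -0.053 -0.008] g 0.553 0.0
[(array([0.557, 0.084, 0.125]), 0.51)]
```

View pics/g.png

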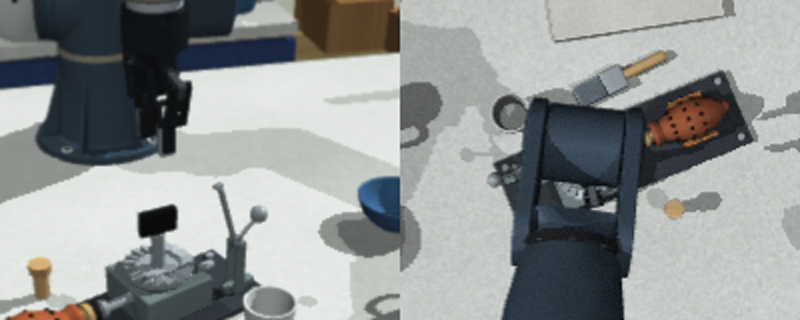

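The pawl stands thrown off: the bar is up at about (218,185) and the ball over at (259,214). The knob has stayed forward, so I now turn it back.

```bash
python3 - <<'E'
from h import *
k=[0.5495,-0.0165]
m.move_l([*k,0.122],max_speed=0.1);st("down")
m.set_gripper(0.0,40);st("grip")
q=np.array(m.current_qpos());m.move_j(q);r=meas(4);print(np.round(r,3))
while q[5]>-2.2:
    d=0.15 if q[5]>-1.85 else 0.03
    q[5]-=d;m.move_j(q);r=meas(4);print(round(q[5],3),np.round(r,3),flush=True)
    if r[3]<-0.25 or np.linalg.norm(r[:3])>25: break
q[5]=r[5]+0.02;m.move_j(q)   # ease off the stop
st("stop")
E
```

```text
down 34.29 q [-0.115  0.487  1.748  0.     0.906 -0.341] p [ 0.5498 -0.0165  0.1226] F [-0.3  0.6  0.2] M [ 0.025 -0.022  0.02 ] g 0.551 0.0
grip 34.69 q [-0.115  0.487  1.748  0.     0.906 -0.342] p [ 0.5498 -0.0165  0.1224] F [-0.3 -0.1  2.3] M [0.073 0.025 0.029] g 0.149 41.0
[ 0.051  0.503  2.006  0.034  0.016 -0.342]
-0.492 [ 0.252  0.862  1.943  0.019 -0.277 -0.487]
-0.642 [ 1.84   1.657  0.731  0.042 -0.248 -0.636]
-0.792 [ 3.275  2.896  0.302  0.023 -0.242 -0.785]
-0.942 [ 4.16   2.886 -0.074  0.056 -0.138 -0.937]
-1.092 [ 4.195  3.634 -0.712  0.056 -0.138 -1.087]
-1.242 [ 4.432  4.524 -0.618  0.035 -0.139 -1.237]
-1.392 [ 4.72   4.917 -0.798  0.043 -0.139 -1.387]
-1.542 [ 5.389  5.644 -0.89   0.058 -0.139 -1.537]
-1.692 [ 5.402  6.085 -0.69   0.04  -0.139 -1.687]
-1.842 [ 5.799  7.317 -0.859  0.03  -0.139 -1.837]
-1.992 [ 5.427  7.042 -0.427  0.028 -0.139 -1.987]
-2.022 [ 5.336e+00  8.064e+00 -5.630e-01  4.900e-02 -5.000e-03 -2.017e+00]
-2.052 [ 5.267e+00  8.048e+00 -5.630e-01  3.000e-02 -5.000e-03 -2.047e+00]
-2.082 [ 4.962  7.907 -0.636 -0.3   -0.345 -2.076]
stop 39.88 q [-1.140e-01  4.880e-01  1.747e+00  2.000e-03  9.050e-01 -2.051e+00] p [ 0.5502 -0.0157  0.1224] F [ 4.3  7.3 -0.3] M [ 1.269 -0.733 -0.049] g 0.144 40.4
```

```bash
python3 - <<'E'
from h import *
m.move_j(m.current_qpos())
m.set_gripper(0.5,40)
p=np.array(m.current_ee_pos());m.move_l([p[0],p[1],0.26],max_speed=0.1)
m.move_j([0.9,0.32,1.62,0,1.2,-1.05]);m.dwell(0.3);st()
im,_=m.grab_frame("top");im2,_=m.grab_frame("scene")
cv2.imwrite("pics/z.png",cv2.resize(np.hstack([im2[80:240,240:440,::-1],im[110:270,220:420,::-1]]),(800,320),interpolation=cv2.INTER_CUBIC))
E
```

```text
44.27 q [ 0.899  0.32   1.62  -0.     1.2   -1.05 ] p [0.3041 0.4574 0.2604] F [ 0.4 -0.4  0.9] M [-0.029 -0.003 -0.02 ] g 0.501 0.0
```

View pics/z.png

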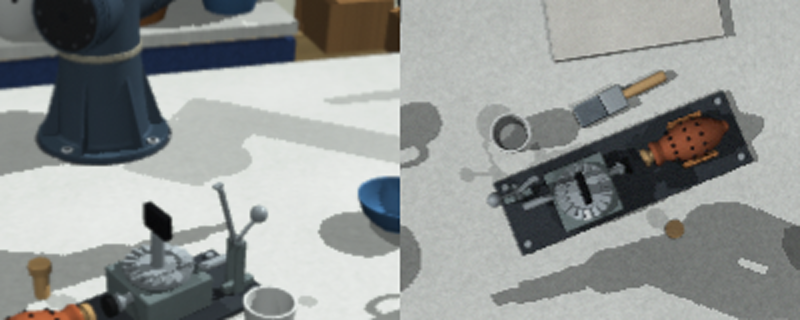

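The knob is back in its starting attitude (584,187), the pawl is over, the plug sits in the neck with the nose withdrawn, and the wares have not moved.

```bash
python3 -c "
from bench import manip as m
print(m.sign_off())"
```

```text
the job is handed in; nothing more can be done
None
```

I handed the job in at about 44 s: the plug is home and was borne on at an estimated 20–26 N (felt at the knob), the pawl is thrown off, the knob is back at its stop and the wares look undisturbed; sign-off returned no verdict.

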